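# Unlock the dilatometer and hold its push rod back for loading

### The arm

A 6-joint arm with a two-finger parallel gripper is mounted at the origin on the work surface. World frame = base frame: x ahead of the robot, y to its left, z up, the work surface at z = 0. Lengths are in mm, angles in rad, forces in N, time in s.
With the tool pointing down it reaches from about 275 to 850 mm from the base axis. Payload 19 kg.
Tool frame: the origin (TCP) lies on the centre line of the jaws, within the pads' length; the fingertips stand 11 mm ahead of it and the grasp point (between the pads) lies 8 mm behind it; z points along the fingers, y is the line along which they close (so a half turn about z gives the same grasp; the last joint's range is limited). The gripper opens to 85 mm and grips with 20 to 120 N. Pads are 22 mm wide; open, the fingers measure 114 mm over their backs; the gripper's body (76 mm by 85 mm) begins 54 mm behind the grasp point. The pads swing forward as they close: fully open they stand 13 mm farther back than shut.
Start: joints at [-1.326, 0.15, 1.437, -0, 1.554, -0.134], TCP at [212.611, -534.217, 242.267] pointing down, gripper open.
Joint ranges: [-2.8, 2.8], [-0.68, 2.1], [0.12, 2.68], [-1.39, 4.53], [0.16, 2.79], [-2.81, 2.81]. Speed limits (rad/s): [1.89, 1.89, 2.22, 3.01, 3.01, 3.01].

### API

Orientations are given as a rotation vector (axis times angle).
In Python, from plant import sense, optics, manip gives the robot as it stands.
- The arm moves only by the tool jog_arm, never from a script. Its argument "steps" is a list of rows, each an object with "twist": the turn, a rotation vector about the world's x, y, z in rad, a list of three; "linear": the shift along the world's x, y, z in m, a list of three; "fingers": the closure, from -1 (fully open) to 1 (shut). In form: [{"twist": [rx, ry, rz], "linear": [x, y, z], "fingers": fingers}, ...]. A call has 1 to 10 rows; each row shifts and turns the commanded pose from where the row before left it; what a row does not reach is not made up. A row lasts 1/12 s, in which the tool goes at most 41.7 mm and 7.16 degrees, less where a joint would pass 70% of its speed; a pose out of reach is approached as far as the arm can. A call is refused whole if a number of a shift passes 0.0417 or a number of a turn 0.125, either way. A call with a gripper value outside its range is refused whole. The fingers move at their own pace and stop on an object; "newtons" is the grip in N (left out, the last holds). Time passes only in rows, so rows that do not move let the fingers close. It gives the time, the measured TCP pose, the force, the opening and the grip force at its end, in the units of the state.
- sense(): the state, without advancing time (a new reading comes with each control period).
- optics.snapshot(name): name is "side" or "top"; returns a dict with "image" (400x640x3 uint8, red, green, blue), "camera_matrix" (3x3 intrinsics, pixels), "rvec" (rotation vector, rad) and "tvec" (3), from world to camera coordinates, as OpenCV has them. Camera axes: x right, y down, z forward; pixel columns grow to the right and rows downward; lengths in mm; the calibration is good to about 2 mm. A picture is of the moment at which its call begins. There is no depth.
- manip.job_done(): hands the job in; it is judged then, once.
The state is a dict: "time_s": time; "joint_positions": joint angles; "qd": joint speeds; "tau": joint torques, N m; "position": TCP position; "orientation": TCP orientation; "wrist_force": force on the tool from outside, world axes, zero at the start; "moment": the same for the moment, N m; "finger_gap": finger opening in mm; "grip_force": force on a finger pad.
Only numpy, scipy, OpenCV 4.12 (cv2) and the standard library are available. Lean on these libraries where they do the work, as an engineer would, in place of code of your own. Each camera call takes 0.05 s, during which the arm holds its last target. There are 200 camera calls.

### The job

Take the transport lock off the dilatometer: lift the saddle that hangs astride the spindle behind the carriage straight up and off, and set it down, without dropping it, in the steel tray. Then pull the spring-loaded carriage back by its black upright handle until its pointer is level with the index line of the marker on the scale bar, and finish while still holding it there, ready for a specimen to be loaded. Never let the carriage snap back, do not shift the marker, and leave the jar, the specimen block and the calliper alone.

Things in the scene. Friction and masses are not known exactly. Their poses are not given: they have to be found in the camera images.
- dilatometer: Fixed bench dilatometer, base 180 x 635 mm. Origin on the bench under the carriage's home place; y points to the rear, the way the carriage is pulled; x across, z up. The spindle lies along y at x = 0, z = 100 mm. Transducer housing: y = 78 to 165, top z = 118, 100 wide. Furnace (aluminium cylinder, top z = 179) rolled away to y = -465 to -285; specimen carrier y = -270 to -80, flange top z = 148.
- lock_mid (a point): Centre of the transport lock (160 g, 70 high), 35 mm above its feet. Aluminium saddle 54 long (y), 34 wide (x), 32 high, open below (14 mm slot, legs 24 deep); on it a black grip fin 10 thick (x), 30 long (y), 38 high, its middle 16 mm above this point. z up. It hangs on the 12 mm spindle, 2 mm from carriage and housing, and blocks the carriage; free once raised 30 mm. It can stand on its legs.
- lock: The same transport lock; origin under the middle of its feet.
- carriage (a joint): How far the carriage is pulled back, in m: 0 = home, end stop at 0.050. It slides along the dilatometer's +y. A spring drives it home: about 4.5 N at home, 9 N at 40 mm pull. It snaps home if released.
- handle_mid (a point): Grasp point of the black upright handle on top of the carriage, 150 mm above the bench and 30 mm above the carriage's top face; moves with the carriage. The paddle is 14 mm thick along the pull (y) and 36 mm wide (x); its top is 17 mm above this point. Axes as the dilatometer's.
- pointer_tip (a point): Tip of the carriage's pointer, a 3 mm wide dark steel finger at the middle of the carriage's +x side, pointing at the scale bar, 98 mm above the bench. Axes as the dilatometer's.
- mark_line (a point): Marker: 14 mm long dark steel slider on the scale bar at the dilatometer's +x side, with a white index line 3 mm wide. This point is the line's end that the pointer faces, 98 mm above the bench; pointer and line are level when equal along the dilatometer's y. Set anew each time, 24 to 42 mm of pull away; it must stay where it is. Axes as the dilatometer's.
- tray: Fixed shallow open steel tray 200 (x) x 140 (y) x 22 mm high, walls and floor 3 mm; origin at the centre of its underside.
- jar: Bystander: glass jar with black cap, 56 mm across, 75 mm high; origin under its centre.
- specimen_block: Bystander: aluminium block 80 x 50 x 30 mm with four white ceramic specimen rods standing in it, up to 70 mm high; origin under its centre.
- calliper: Bystander: steel calliper 235 mm long lying on the bench; origin under its middle.
Mind the look-alikes: they are no part of the job. Leave any purple look-alike of the lock alone.

How it is judged:
By the outcome, as a careful person would: the job done as asked, in the order asked, and still so for the second after the job is handed in, while the arm keeps its last pose, push and grip.
It also fails if it takes over 56 s, if anything falls off the work surface, if the arm or the gripper's body presses on something with over 40 N, if the wrist force passes 120 N, or if a joint passes its speed limit or range.

## Working session

There is one attempt and no reset: what is moved stays moved. The work goes in short steps, Python scripts to look and compute and a tool call to move; the robot and the scene stay as the last step left them, time stands still between calls to the robot, and variables do not carry over. Pictures are saved under pics/ and viewed, at most 10 in all, crops included, and the job is handed in when it is done.

Besides the shell and the picture viewer there is one more tool, called by a JSON object that holds its "op" and its "data". jog_arm: Moves the arm, as the interface text tells. Its arguments: {"type":"object","properties":{"steps":{"type":"array"},"newtons":{"type":"number"}},"required":["steps"]}

```bash
mkdir -p pics
cat > h.py <<'E'
import numpy as np, cv2
from plant import sense, optics, manip
def snap(n,f=None):
    s=optics.snapshot(n)
    if f: cv2.imwrite('pics/'+f,cv2.cvtColor(s['image'],cv2.COLOR_RGB2BGR))
    return s
def cam(s):
    R=cv2.Rodrigues(np.array(s['rvec'],float))[0]; t=np.array(s['tvec'],float).ravel(); return np.array(s['camera_matrix']),R,t
def ray(s,u,v):
    K,R,t=cam(s); return -R.T@t, R.T@np.linalg.solve(K,[u,v,1.])
def onz(s,u,v,z):
    c,d=ray(s,u,v); return c+d*(z-c[2])/d[2]
def proj(s,p):
    K,R,t=cam(s); q=K@(R@np.array(p,float)+t); return q[:2]/q[2]
E
python3 - <<'E'
from h import *
for n in('top','side'):
    s=snap(n,n+'0.png'); K,R,t=cam(s); print(n,K[0,0],-R.T@t,R[2]); np.save(n+'0.npy',s,allow_pickle=True)
print(sense())
E
```

```text
top 404.04838242529337 [477.55789933  99.22612772 998.91025284] [ 1.89562141e-01 -6.12453913e-05 -9.81868724e-01]
side 461.73386454642804 [303.12318834 553.00653346 712.84150333] [ 0.40507263 -0.53622645 -0.74052506]
{'time_s': 0.1, 'joint_positions': array([-1.32595162e+00,  1.50927209e-01,  1.43797201e+00, -3.27915883e-06,
        1.55380766e+00, -1.33988133e-01]), 'qd': array([ 4.13360366e-04, -1.19238363e-03, -3.56641560e-03,  1.07948934e-03,
        6.62300178e-05,  1.60715985e-04]), 'tau': array([ 3.99267068e-03, -7.14383626e+01, -5.71790206e+01,  8.91745344e-08,
        7.16353286e-03,  7.54728444e-05]), 'position': array([ 212.58930855, -534.02155319,  241.73832372]), 'orientation': array([-3.08431055e+00, -5.91307887e-01,  1.02068535e-04]), 'wrist_force': array([-0.50693535,  0.02389469,  0.02859817]), 'moment': array([ 0.03356858,  0.00027393, -0.01342132]), 'grip_force': 0.0, 'finger_gap': 85.36331321075951}
```

View pics/top0.png

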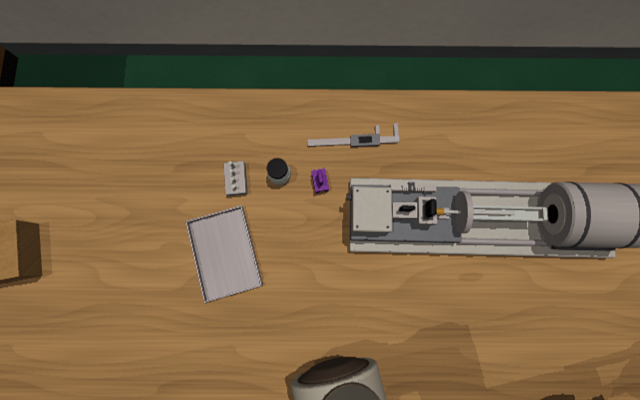

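View pics/side0.png

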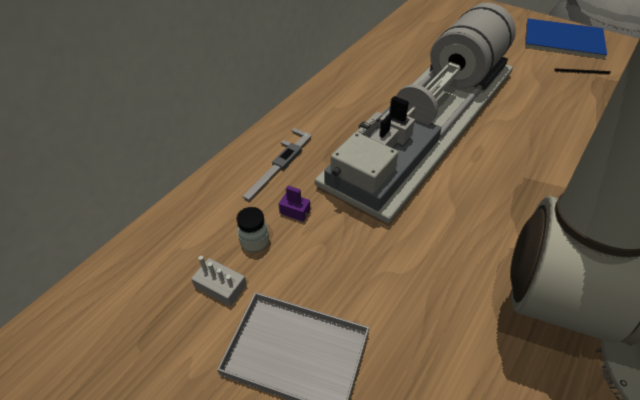

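The top view shows the housing at (372,209), a saddle with a fin at about (406,209), the carriage with its handle at about (430,208), and the marker on the bar at about (412,187). The tray is at (224,254). The purple look-alike is at (320,181), the jar at (278,170), the block at (235,178) and the calliper at (355,140).

Things that could be taken for the lock are the saddle (406,209), the carriage handle (430,208) and the purple look-alike (320,181). I choose the saddle, since it is aluminium and sits between carriage and housing. A close crop will check this.

Run:
```python
from h import *
a=cv2.imread('pics/top0.png')[170:250,340:480]; b=cv2.imread('pics/side0.png')[80:220,310:450]
a=cv2.resize(a,None,fx=5,fy=5,interpolation=cv2.INTER_CUBIC); cv2.imwrite('pics/c1.png',a)
cv2.imwrite('pics/c2.png',cv2.resize(b,None,fx=4,fy=4,interpolation=cv2.INTER_CUBIC))
```

```text
(no output)
```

View pics/c1.png

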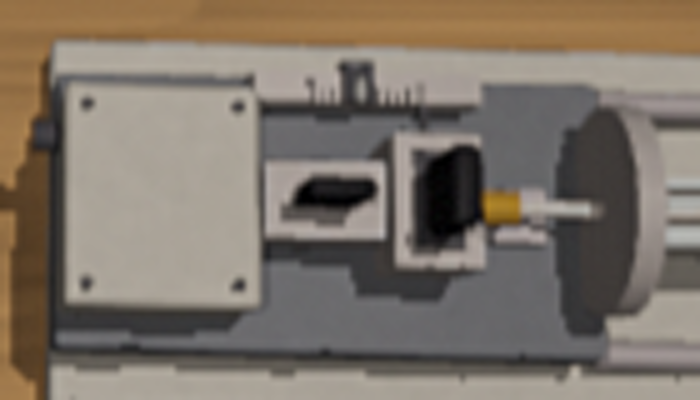

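View pics/c2.png

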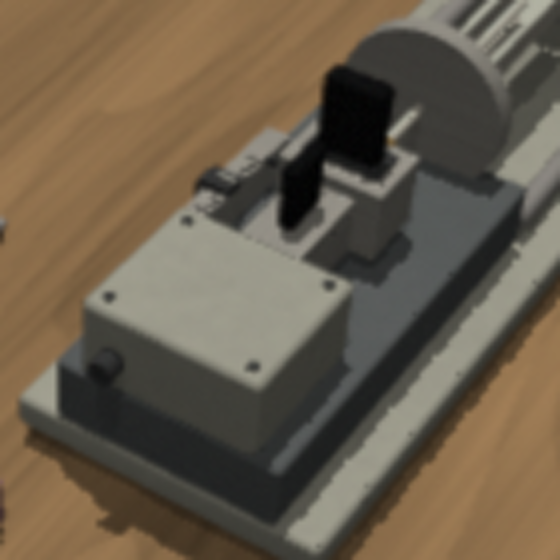

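The crops confirm it. The saddle with its fin (top crop 265-387, 160-240) lies between the housing and the carriage, and the handle paddle is wide across. The marker shows at crop (358,85) and the pointer at (421,118).

Run:
```python
from h import *
s=np.load('top0.npy',allow_pickle=True).item()
C=lambda u,v,z: onz(s,340+(u-2)/5,170+(v-2)/5,z)
H=[C(*p,118) for p in((65,82),(260,85),(65,303),(260,308))]
for h in H: print('H',h.round(1))
hc=np.mean(H,0); 
yv=(H[0]+H[2]-H[1]-H[3]); print('yang',np.degrees(np.arctan2(yv[1],yv[0])),'len',np.linalg.norm(yv)/2,'w',np.linalg.norm(H[0]-H[2]))
L=[C(*p,114) for p in((265,160),(387,160),(265,240),(387,240))]; print('lock',np.mean(L,0).round(1), np.linalg.norm(L[0]-L[1]),np.linalg.norm(L[0]-L[2]))
G=[C(*p,120) for p in((393,134),(480,130),(398,270),(485,267))]; print('carr',np.mean(G,0).round(1))
print('hous',hc.round(1))
# base long edges
B=[C(55,42,20),C(595,45,20)]
print('ptr',C(421,118,98),'mark',C(358,104,98), 'marktop',C(358,65,105))
for p in((187,222),(243,208),(261,287),(206,302)): print('tray',onz(s,*p,22).round(1))
img=s['image'].astype(int)
m=((img.max(2)<45)).astype(np.uint8); n,l,st,ce=cv2.connectedComponentsWithStats(m[180:235,390:450])
print([(st[i],ce[i]) for i in range(1,n) if st[i][4]>8])
t=np.load('side0.npy',allow_pickle=True).item()
D=lambda u,v,z: onz(t,310+(u-1.5)/4,80+(v-1.5)/4,z)
for p in((85,303),(190,218),(350,287),(262,382)): print('Hs',D(*p,118).round(1))
# fin top (z=152) approx and handle top (167)
print('fin',D(303,155,152),'handle',D(358,75,167))
```

```text
H [661.7  28.1 118. ]
H [661.  -58.8 118. ]
H [563.3  28.9 118. ]
H [561.7 -56.1 118. ]
yang 89.20200902511824 len 85.93529401196255 w 98.47039731124153
lock [610.1 -87.3 114. ] 54.20748673994462 35.77415331628818
carr [ 609.5 -135.7  120. ]
hous [611.9 -14.5 118. ]
ptr [ 650.32528858 -135.08210159   98.        ] mark [ 656.6130103  -106.70071578   98.        ] marktop [ 673.22650748 -105.74874951  105.        ]
tray [589.9 422.9  22. ]
tray [625.1 288.6  22. ]
tray [437.4 238.1  22. ]
tray [402.4 365.5  22. ]
[(array([ 33,  19,  13,  20, 197], dtype=int32), array([39.40101523, 28.6751269 ])), (array([ 9, 26, 16,  6, 75], dtype=int32), array([16.53333333, 28.22666667]))]
Hs [661.3  28.  118. ]
Hs [653.4 -51.3 118. ]
Hs [564.7 -51.9 118. ]
Hs [566.5  25.6 118. ]
fin [613.52197808 -86.22488106 152.        ] handle [ 614.13725538 -137.80563879  167.        ]
```

{"op": "jog_arm", "data": {"steps": [{"twist": [0,0,0.069],"linear": [0.0234,0.0263,0],"fingers": 0},{"twist": [0,0,0.069],"linear": [0.0234,0.0263,0],"fingers": 0},{"twist": [0,0,0.069],"linear": [0.0234,0.0263,0],"fingers": 0},{"twist": [0,0,0.069],"linear": [0.0234,0.0263,0],"fingers": 0},{"twist": [0,0,0.069],"linear": [0.0234,0.0263,0],"fingers": 0},{"twist": [0,0,0.069],"linear": [0.0234,0.0263,0],"fingers": 0},{"twist": [0,0,0.069],"linear": [0.0234,0.0263,0],"fingers": 0},{"twist": [0,0,0.069],"linear": [0.0234,0.0263,0],"fingers": 0},{"twist": [0,0,0.069],"linear": [0.0234,0.0263,0],"fingers": 0},{"twist": [0,0,0.069],"linear": [0.0234,0.0263,0],"fingers": 0}], "newtons": 40}}

```text
time_s: 0.93
position: [447.4, -269.6, 242.1]
orientation: [-2.701, -1.605, 0.0]
wrist_force: [0.1, -0.1, 0.1]
finger_gap: 42.5
grip_force: 0.0
```

{"op": "jog_arm", "data": {"steps": [{"twist": [0,0,0.069],"linear": [0.0234,0.0263,0],"fingers": 0},{"twist": [0,0,0.069],"linear": [0.0234,0.0263,0],"fingers": 0},{"twist": [0,0,0.069],"linear": [0.0234,0.0263,0],"fingers": 0},{"twist": [0,0,0.069],"linear": [0.0234,0.0263,0],"fingers": 0},{"twist": [0,0,0.069],"linear": [0.0234,0.0263,0],"fingers": 0},{"twist": [0,0,0.069],"linear": [0.0234,0.0263,0],"fingers": 0},{"twist": [0,0,0.069],"linear": [0.0234,0.0263,0],"fingers": 0},{"twist": [0,0,0],"linear": [0,0,0],"fingers": 0}]}}

```text
time_s: 1.6
position: [612.9, -82.8, 241.2]
orientation: [-2.232, -2.208, -0.001]
wrist_force: [0.3, -0.5, -0.6]
finger_gap: 42.7
grip_force: 0.0
```

{"op": "jog_arm", "data": {"steps": [{"twist": [0,0,-0.004],"linear": [-0.002,-0.0045,-0.02],"fingers": 0},{"twist": [0,0,0],"linear": [0,0,-0.025],"fingers": 0},{"twist": [0,0,0],"linear": [0,0,-0.02],"fingers": 0},{"twist": [0,0,0],"linear": [0,0,0],"fingers": 0}]}}

```text
time_s: 1.93
position: [606.8, -91.2, 172.8]
orientation: [-2.243, -2.192, 0.005]
wrist_force: [-1.1, 0.2, -0.4]
finger_gap: 42.7
grip_force: 0.0
```

Run:
```python
from h import *
ims=[]
for n,(x,y) in(('top',(340,160)),('side',(310,60))):
    s=snap(n); np.save(n+'1.npy',s,allow_pickle=True); a=s['image'][y:y+130,x:x+130][:,:,::-1]; ims.append(cv2.resize(a,(400,400),interpolation=cv2.INTER_CUBIC))
cv2.imwrite('pics/c3.png',np.hstack(ims))
```

```text
(no output)
```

View pics/c3.png

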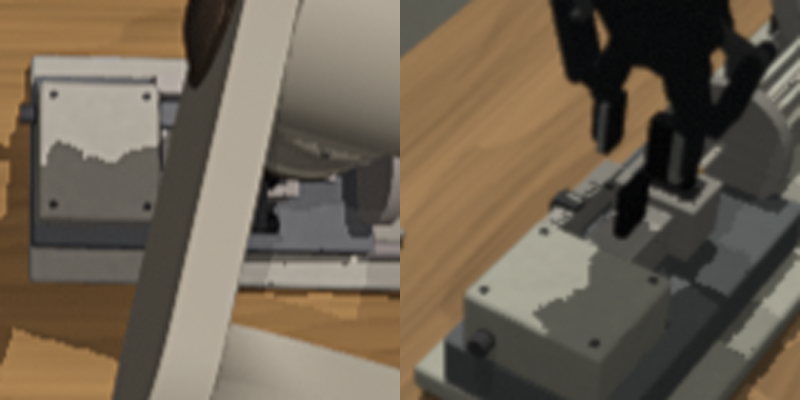

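The side crop shows the two fingers at about (605,125) and (680,150), straddling and above the fin at (630,200). In the top view the arm hides the lock.

{"op": "jog_arm", "data": {"steps": [{"twist": [0,0,0],"linear": [0,0,0],"fingers": 0},{"twist": [0,0,0],"linear": [0,0,0],"fingers": 0}]}}

```text
time_s: 2.2
position: [608.9, -91.8, 178.9]
orientation: [2.246, 2.194, 0.002]
wrist_force: [-0.4, 0.1, 0.0]
finger_gap: 42.9
grip_force: 0.0
```

Run:
```python
from h import *
q=sense(); print(q['position'],q['orientation'])
s=np.load('side1.npy',allow_pickle=True).item()
for z in(114,152): print(z,proj(s,(610.3,-87.3,z)))
f=130/400
# fin outline top corners in crop (x-400)*f+310, y*f+60
for p in((645,168),(617,184)): print('fintop',onz(s,310+(p[0]-400)*f,60+p[1]*f,152))
```

```text
[608.9496535  -91.81320751 178.93180851] [2.24564962e+00 2.19437250e+00 1.60208305e-03]
114 [385.31185726 133.9208184 ]
152 [387.12742165 118.68203203]
fintop [ 612.5613854  -100.84685174  152.        ]
fintop [618.97386712 -77.2887534  152.        ]
```

{"op": "jog_arm", "data": {"steps": [{"twist": [0,0,0.008],"linear": [0.0025,0.0043,0],"fingers": 0},{"twist": [0,0,0],"linear": [0,0,0],"fingers": 0},{"twist": [0,0,0],"linear": [0,0,-0.015],"fingers": 0},{"twist": [0,0,0],"linear": [0,0,-0.014],"fingers": 0},{"twist": [0,0,0],"linear": [0,0,-0.01],"fingers": 0},{"twist": [0,0,0],"linear": [0,0,-0.008],"fingers": 0},{"twist": [0,0,0],"linear": [0,0,0],"fingers": 0},{"twist": [0,0,0],"linear": [0,0,0],"fingers": 0},{"twist": [0,0,0],"linear": [0,0,0],"fingers": 0}]}}

```text
time_s: 2.95
position: [611.2, -87.4, 131.1]
orientation: [2.237, 2.204, 0.001]
wrist_force: [-0.3, -0.6, -0.5]
finger_gap: 42.7
grip_force: 0.0
```

Run:
```python
from h import *
q=sense(); print(q['position'],q['orientation'])
s=snap('side'); a=s['image'][60:190,310:440][:,:,::-1]; cv2.imwrite('pics/c4.png',cv2.resize(a,(580,580),interpolation=cv2.INTER_CUBIC))
```

```text
[611.24259792 -87.40398674 131.05290311] [2.23747394e+00 2.20421909e+00 6.36652960e-04]
```

View pics/c4.png

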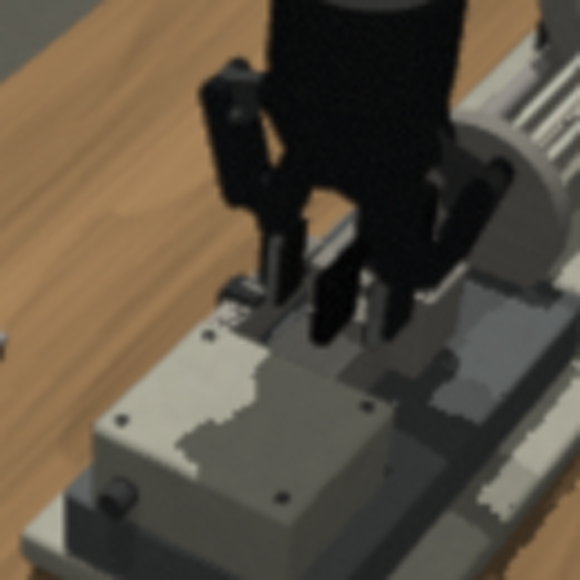

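The picture shows the fin at (335,300) between the fingers at (285,280) and (390,310), so I close the gripper.

{"op": "jog_arm", "data": {"steps": [{"twist": [0,0,0],"linear": [0,0,0],"fingers": 0.5},{"twist": [0,0,0],"linear": [0,0,0],"fingers": 0.7},{"twist": [0,0,0],"linear": [0,0,0],"fingers": 0.8},{"twist": [0,0,0],"linear": [0,0,0],"fingers": 1},{"twist": [0,0,0],"linear": [0,0,0],"fingers": 1},{"twist": [0,0,0],"linear": [0,0,0],"fingers": 1}], "newtons": 40}}

```text
time_s: 3.5
position: [611.1, -87.4, 130.7]
orientation: [2.238, 2.204, 0.001]
wrist_force: [0.3, 0.6, 5.3]
finger_gap: 9.5
grip_force: 39.5
```

{"op": "jog_arm", "data": {"steps": [{"twist": [0,0,0],"linear": [0,0,0.003],"fingers": 1},{"twist": [0,0,0],"linear": [0,0,0.006],"fingers": 1},{"twist": [0,0,0],"linear": [0,0,0.008],"fingers": 1},{"twist": [0,0,0],"linear": [0,0,0.01],"fingers": 1},{"twist": [0,0,0],"linear": [0,0,0.01],"fingers": 1},{"twist": [0,0,0],"linear": [0,0,0.01],"fingers": 1},{"twist": [0,0,0],"linear": [0,0,0.012],"fingers": 1},{"twist": [0,0,0],"linear": [0,0,0.012],"fingers": 1},{"twist": [0,0,0],"linear": [0,0,0.01],"fingers": 1},{"twist": [0,0,0],"linear": [0,0,0],"fingers": 1}]}}

```text
time_s: 4.33
position: [611.6, -87.5, 214.1]
orientation: [2.236, 2.203, 0.003]
wrist_force: [1.6, -0.1, -1.2]
finger_gap: 9.2
grip_force: 39.2
```

{"op": "jog_arm", "data": {"steps": [{"twist": [0,0,0],"linear": [-0.003,0.013,0],"fingers": 1},{"twist": [0,0,0],"linear": [-0.006,0.025,0],"fingers": 1},{"twist": [0,0,0],"linear": [-0.006,0.027,0],"fingers": 1},{"twist": [0,0,0],"linear": [-0.006,0.027,0],"fingers": 1},{"twist": [0,0,0],"linear": [-0.006,0.027,0],"fingers": 1},{"twist": [0,0,0],"linear": [-0.006,0.027,0],"fingers": 1},{"twist": [0,0,0],"linear": [-0.006,0.027,0],"fingers": 1},{"twist": [0,0,0],"linear": [-0.006,0.027,0],"fingers": 1},{"twist": [0,0,0],"linear": [-0.006,0.027,0],"fingers": 1},{"twist": [0,0,0],"linear": [-0.006,0.027,0],"fingers": 1}]}}

```text
time_s: 5.17
position: [552.8, 168.4, 210.6]
orientation: [-2.237, -2.204, 0.001]
wrist_force: [0.1, -0.3, -2.7]
finger_gap: 9.4
grip_force: 39.0
```

{"op": "jog_arm", "data": {"steps": [{"twist": [0,0,0],"linear": [-0.006,0.027,0],"fingers": 1},{"twist": [0,0,0],"linear": [-0.006,0.027,0],"fingers": 1},{"twist": [0,0,0],"linear": [-0.006,0.027,0],"fingers": 1},{"twist": [0,0,0],"linear": [-0.006,0.027,0],"fingers": 1},{"twist": [0,0,0],"linear": [-0.006,0.027,0],"fingers": 1},{"twist": [0,0,0],"linear": [-0.007,0.02,-0.01],"fingers": 1},{"twist": [0,0,0],"linear": [-0.004,0.008,-0.02],"fingers": 1},{"twist": [0,0,0],"linear": [0,0,-0.02],"fingers": 1},{"twist": [0,0,0],"linear": [0,0,-0.02],"fingers": 1},{"twist": [0,0,0],"linear": [0,0,0],"fingers": 1}]}}

```text
time_s: 6.0
position: [510.6, 329.5, 136.7]
orientation: [-2.236, -2.204, 0.01]
wrist_force: [-1.3, -0.4, -2.1]
finger_gap: 9.9
grip_force: 39.2
```

Run:
```python
from h import *
q=sense(); print(q['position'],q['orientation'],q['joint_positions'])
s=snap('side','side5.png'); snap('top','top5.png')
```

```text
[510.58151139 329.5202501  136.691093  ] [-2.23557792 -2.20388384  0.00975967] [4.46313053e-01 2.76993124e-01 1.50113410e+00 1.74324453e-04
 1.37010115e+00 4.60555833e-01]
```

View pics/side5.png

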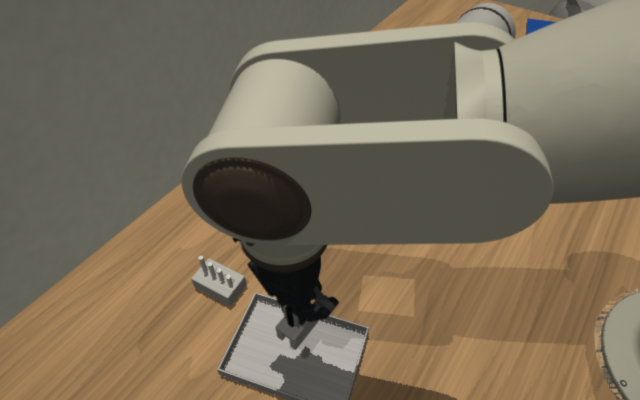

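The lock is in the gripper above the tray at (295,330), clear of the block.

{"op": "jog_arm", "data": {"steps": [{"twist": [0,0,0],"linear": [0,0,0],"fingers": 1},{"twist": [0,0,0],"linear": [0,0,-0.015],"fingers": 1},{"twist": [0,0,0],"linear": [0,0,-0.02],"fingers": 1},{"twist": [0,0,0],"linear": [0,0,-0.02],"fingers": 1},{"twist": [0,0,0],"linear": [0,0,-0.015],"fingers": 1},{"twist": [0,0,0],"linear": [0,0,-0.008],"fingers": 1},{"twist": [0,0,0],"linear": [0,0,0],"fingers": 1},{"twist": [0,0,0],"linear": [0,0,0],"fingers": 1},{"twist": [0,0,0],"linear": [0,0,0],"fingers": 1},{"twist": [0,0,0],"linear": [0,0,0],"fingers": 1}]}}

```text
time_s: 6.93
position: [513.5, 330.0, 64.7]
orientation: [2.238, 2.204, 0.003]
wrist_force: [0.1, -0.0, -2.5]
finger_gap: 9.3
grip_force: 39.3
```

{"op": "jog_arm", "data": {"steps": [{"twist": [0,0,0],"linear": [0,0,-0.004],"fingers": 1},{"twist": [0,0,0],"linear": [0,0,-0.003],"fingers": 1},{"twist": [0,0,0],"linear": [0,0,-0.002],"fingers": 1},{"twist": [0,0,0],"linear": [0,0,0],"fingers": 1},{"twist": [0,0,0],"linear": [0,0,0],"fingers": 1}]}}

```text
time_s: 7.35
position: [512.8, 329.7, 54.1]
orientation: [-2.238, -2.205, 0.001]
wrist_force: [0.6, 0.6, -1.4]
finger_gap: 9.7
grip_force: 39.3
```

{"op": "jog_arm", "data": {"steps": [{"twist": [0,0,0],"linear": [0,0,-0.0015],"fingers": 1},{"twist": [0,0,0],"linear": [0,0,-0.0015],"fingers": 1},{"twist": [0,0,0],"linear": [0,0,0],"fingers": 1}]}}

```text
time_s: 7.6
position: [513.1, 329.9, 51.8]
orientation: [2.238, 2.205, 0.001]
wrist_force: [-2.8, 0.3, 6.0]
finger_gap: 9.6
grip_force: 40.5
```

{"op": "jog_arm", "data": {"steps": [{"twist": [0,0,0],"linear": [0,0,0],"fingers": 0.7},{"twist": [0,0,0],"linear": [0,0,0],"fingers": 0.5},{"twist": [0,0,0],"linear": [0,0,0],"fingers": 0.2},{"twist": [0,0,0],"linear": [0,0,0],"fingers": 0.0},{"twist": [0,0,0],"linear": [0,0,0],"fingers": 0.0},{"twist": [0,0,0],"linear": [0,0,0.01],"fingers": 0},{"twist": [0,0,0],"linear": [0,0,0.02],"fingers": 0},{"twist": [0,0,0],"linear": [0,0,0.03],"fingers": 0},{"twist": [0,0,0],"linear": [0,0,0.04],"fingers": 0},{"twist": [0,0,0],"linear": [0,0,0.04],"fingers": 0}]}}

```text
time_s: 8.43
position: [512.3, 329.4, 193.2]
orientation: [-2.238, -2.204, 0.002]
wrist_force: [1.3, 0.9, 1.2]
finger_gap: 42.5
grip_force: 0.0
```

Run:
```python
from h import *
s=snap('top','top6.png'); t=snap('side','side6.png')
np.save('top6.npy',s,allow_pickle=True); np.save('side6.npy',t,allow_pickle=True)
a=cv2.resize(s['image'][176:212,394:444],(750,540),interpolation=cv2.INTER_NEAREST)[:,:,::-1]
b=cv2.resize(s['image'][200:310,180:290],(300,300),interpolation=cv2.INTER_CUBIC)[:,:,::-1]
c=cv2.resize(t['image'][280:400,215:375],(400,300),interpolation=cv2.INTER_CUBIC)[:,:,::-1]
d=cv2.resize(t['image'][100:142,350:400],(357,300),interpolation=cv2.INTER_CUBIC)[:,:,::-1]
A=cv2.resize(a,(400,288)); 
B=np.zeros((590,760,3),np.uint8); B[:300,:300]=b; B[:300,300:700]=c; B[300:588,:400]=A; B[290:590,400:757]=d
cv2.imwrite('pics/c6.png',B)
```

```text
(no output)
```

View pics/c6.png

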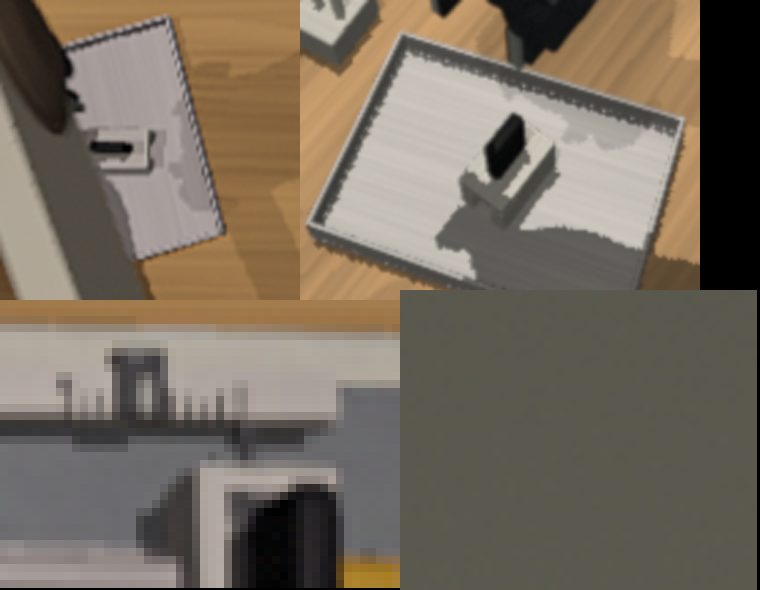

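The lock stands upright in the tray, in crops (120,147) and (510,165). In the lower-left crop the pointer is at column 243 and the white index line at about column 147. I now measure both to sub-pixel.

Run:
```python
from h import *
s=np.load('top6.npy',allow_pickle=True).item()
g=s['image'].mean(2)
print('cols',list(range(405,430)))
for r in range(183,197): print(r,g[r,405:430].astype(int))
# y per px at z=98
for u in(411.5,412,412.5): print(u,onz(s,u,190,98)[1],onz(s,u,190,104)[1],)
for u in(423.5,424,424.5): print(u,onz(s,u,193,98)[1])
print('row x',[ (r,round(onz(s,418,r,98)[0],1)) for r in(184,187,190,193,196)])
print(sense()['position'])
```

```text
cols [405, 406, 407, 408, 409, 410, 411, 412, 413, 414, 415, 416, 417, 418, 419, 420, 421, 422, 423, 424, 425, 426, 427, 428, 429]
183 [170 170 122  55  65  86  85  68  63  99 163 167 166 166 166 166 165 166
 165 164 164 166 166 166 164]
184 [169 171 151  76  63  68  67  65  62 100 165 168 166 165 165 164 165 165
 165 165 165 164 165 165 164]
185 [170 172 173  96  66  67  83 101  71 100 166 169 165 165 165 165 165 166
 164 164 164 163 163 163 163]
186 [170 172 175  97  65  69 109 137  82  91 164 170 166 166 166 166 165 166
 154 151 163 164 163 163 162]
187 [168 152 171  96  63  71 121 149  87  73 141 168 156 165 166 167 142 162
 139 134 161 164 163 163 162]
188 [166 125 168  97  65  71 121 150  89  65 108 165 134 163 149 163 105 159
 140 134 163 166 165 164 164]
189 [157 123 159  91  59  63 104 134  79  65 104 166 115 160 126 161 100 161
 144 137 165 167 167 166 165]
190 [117 100 119  71  53  49  67  88  58  58  85 134  87 130 101 132  82 131
 116 120 141 142 142 141 141]
191 [60 58 62 57 56 51 48 50 46 50 56 65 54 62 55 63 53 62 52 79 84 78 78 77
 78]
192 [55 53 54 55 57 58 55 54 55 54 54 54 54 54 53 55 56 52 38 63 61 54 50 51
 52]
193 [57 57 56 57 60 86 89 88 88 87 86 88 87 88 87 87 87 63 44 58 60 56 54 54
 54]
194 [ 89  87  89  88  89 107 109 108 108 108 109 109 109 109 108 106 107  90
  71  57  73  83  86  85  85]
195 [109 110 109 108 108 108 108 108 107 107 107 108 109 109 108  93 105 107
  88  63  83 102 105 105 106]
196 [108 108 108 108 108 107 106 107 106 107 108 109 107 110 138 131 138 131
 121 107 114 120 127 126 126]
411.5 -107.41640860817583 -106.04018360236299
412 -108.55360640912178 -107.16980774457409
412.5 -109.69080799056806 -108.29943564210774
423.5 -134.42008379936593
424 -135.5557418457621
424.5 -136.6914036622793
row x [(184, np.float64(671.6)), (187, np.float64(664.6)), (190, np.float64(657.6)), (193, np.float64(650.7)), (196, np.float64(643.8))]
[514.74574013 330.61871011 199.25789018]
```

{"op": "jog_arm", "data": {"steps": [{"twist": [0,0,-0.09],"linear": [0.005,-0.025,0.005],"fingers": 0},{"twist": [0,0,-0.09],"linear": [0.005,-0.025,0.005],"fingers": 0},{"twist": [0,0,-0.09],"linear": [0.005,-0.025,0.005],"fingers": 0},{"twist": [0,0,-0.09],"linear": [0.005,-0.025,0],"fingers": 0},{"twist": [0,0,-0.09],"linear": [0.005,-0.025,0],"fingers": 0},{"twist": [0,0,-0.09],"linear": [0.005,-0.025,0],"fingers": 0},{"twist": [0,0,-0.09],"linear": [0.005,-0.025,0],"fingers": 0},{"twist": [0,0,-0.09],"linear": [0.005,-0.025,0],"fingers": 0},{"twist": [0,0,-0.09],"linear": [0.005,-0.025,0],"fingers": 0},{"twist": [0,0,-0.09],"linear": [0.005,-0.025,0],"fingers": 0}]}}

```text
time_s: 9.37
position: [563.0, 78.4, 207.1]
orientation: [2.976, 1.005, 0.001]
wrist_force: [0.2, 0.9, -1.0]
finger_gap: 42.8
grip_force: 0.0
```

{"op": "jog_arm", "data": {"steps": [{"twist": [0,0,-0.09],"linear": [0.005,-0.025,0],"fingers": 0},{"twist": [0,0,-0.09],"linear": [0.005,-0.025,0],"fingers": 0},{"twist": [0,0,-0.09],"linear": [0.005,-0.025,0],"fingers": 0},{"twist": [0,0,-0.09],"linear": [0.005,-0.025,0],"fingers": 0},{"twist": [0,0,-0.09],"linear": [0.005,-0.025,0],"fingers": 0},{"twist": [0,0,-0.09],"linear": [0.005,-0.025,0],"fingers": 0},{"twist": [0,0,-0.09],"linear": [0.005,-0.025,0],"fingers": 0},{"twist": [0,0,-0.04],"linear": [0.005,-0.025,0],"fingers": 0},{"twist": [0,0,0],"linear": [0,0,0],"fingers": 0},{"twist": [0,0,0],"linear": [0,0,0],"fingers": 0}]}}

```text
time_s: 10.2
position: [602.9, -121.4, 206.6]
orientation: [-3.141, 0.025, -0.0]
wrist_force: [-0.6, -0.5, -0.4]
finger_gap: 42.7
grip_force: 0.0
```

{"op": "jog_arm", "data": {"steps": [{"twist": [0,0,0],"linear": [0.0073,-0.0147,0],"fingers": 0},{"twist": [0,0,0],"linear": [0,0,0],"fingers": 0},{"twist": [0,0,0],"linear": [0,0,-0.01],"fingers": 0},{"twist": [0,0,0],"linear": [0,0,-0.015],"fingers": 0},{"twist": [0,0,0],"linear": [0,0,-0.015],"fingers": 0},{"twist": [0,0,0],"linear": [0,0,-0.014],"fingers": 0},{"twist": [0,0,0],"linear": [0,0,-0.01],"fingers": 0},{"twist": [0,0,0],"linear": [0,0,0],"fingers": 0},{"twist": [0,0,0],"linear": [0,0,0],"fingers": 0},{"twist": [0,0,0],"linear": [0,0,0],"fingers": 0}]}}

```text
time_s: 11.03
position: [610.5, -134.7, 143.2]
orientation: [3.141, -0.022, 0.002]
wrist_force: [0.0, 0.2, 0.6]
finger_gap: 43.0
grip_force: 0.0
```

{"op": "jog_arm", "data": {"steps": [{"twist": [0,0,0],"linear": [0,-0.0014,-0.001],"fingers": 0},{"twist": [0,0,0],"linear": [0,0,0],"fingers": 0.4},{"twist": [0,0,0],"linear": [0,0,0],"fingers": 0.6},{"twist": [0,0,0],"linear": [0,0,0],"fingers": 0.8},{"twist": [0,0,0],"linear": [0,0,0],"fingers": 1},{"twist": [0,0,0],"linear": [0,0,0],"fingers": 1},{"twist": [0,0,0],"linear": [0,0,0],"fingers": 1}], "newtons": 60}}

```text
time_s: 11.62
position: [610.3, -136.9, 141.8]
orientation: [3.141, -0.023, 0.001]
wrist_force: [-1.7, -4.6, 6.3]
finger_gap: 13.2
grip_force: 59.4
```

Run:
```python
from h import *
s=snap('side'); np.save('side7.npy',s,allow_pickle=True); snap('top','top7.png')
o=np.array([610.2,-136.1,0])
print(proj(s,o+[40,0,98]),proj(s,o+[46,28,98]))
print(sense()['position'])
```

```text
[379.72972987 120.13027848] [370.28411495 126.19684136]
[ 610.35673812 -136.87755025  141.80457252]
```

{"op": "jog_arm", "data": {"steps": [{"twist": [0,0,0],"linear": [0,0.002,0],"fingers": 1},{"twist": [0,0,0],"linear": [0,0.003,0],"fingers": 1},{"twist": [0,0,0],"linear": [0.0001,0.003,0],"fingers": 1},{"twist": [0,0,0],"linear": [0,0.003,0],"fingers": 1},{"twist": [0,0,0],"linear": [0.0001,0.003,0],"fingers": 1},{"twist": [0,0,0],"linear": [0,0.003,0],"fingers": 1},{"twist": [0,0,0],"linear": [0.0001,0.003,0],"fingers": 1},{"twist": [0,0,0],"linear": [0,0.002,0],"fingers": 1},{"twist": [0,0,0],"linear": [0,0,0],"fingers": 1},{"twist": [0,0,0],"linear": [0,0,0],"fingers": 1}]}}

```text
time_s: 12.55
position: [610.7, -114.9, 141.8]
orientation: [3.141, -0.023, 0.001]
wrist_force: [-0.9, -6.5, 5.6]
finger_gap: 13.6
grip_force: 59.4
```

{"op": "jog_arm", "data": {"steps": [{"twist": [0,0,0],"linear": [0.0001,0.003,0],"fingers": 1},{"twist": [0,0,0],"linear": [0,0.002,0],"fingers": 1},{"twist": [0,0,0],"linear": [0,0,0],"fingers": 1},{"twist": [0,0,0],"linear": [0,0,0],"fingers": 1},{"twist": [0,0,0],"linear": [0,0,0],"fingers": 1},{"twist": [0,0,0],"linear": [0,0,0],"fingers": 1}]}}

```text
time_s: 13.05
position: [610.8, -110.1, 141.8]
orientation: [3.14, -0.023, 0.001]
wrist_force: [-1.1, -7.3, 6.0]
finger_gap: 13.6
grip_force: 59.4
```

Run:
```python
from h import *
t=snap('top'); s=snap('side'); np.save('top8.npy',t,allow_pickle=True); np.save('side8.npy',s,allow_pickle=True)
print(sense()['position'],sense()['wrist_force'])
p=proj(s,(652,-109,98)); q=proj(t,(652,-109,98)); print(p,q)
f=lambda im,c,w:cv2.resize(im[int(c[1])-w:int(c[1])+w,int(c[0])-w:int(c[0])+w],(390,390),interpolation=cv2.INTER_CUBIC)[:,:,::-1]
cv2.imwrite('pics/c8.png',np.hstack([f(t['image'],q,20),f(s['image'],p,20)])); print([int(x) for x in(*q,*p)])
```

```text
[ 610.8026886  -110.08612839  141.77959468] [-0.449075   -6.5771155   6.07084729]
[372.26210497 126.70522593] [412.28545645 192.39943773]
[412, 192, 372, 126]
```

View pics/c8.png

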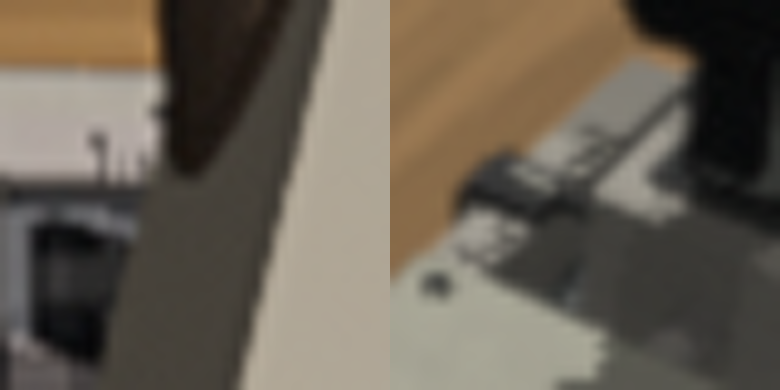

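The right crop shows the marker at (500,190) with its white line running from (515,165) to (555,190), and the pointer meeting it at about (575,200). The two are nearly level. I measure this from pixel values.

Run:
```python
from h import *
s=np.load('side8.npy',allow_pickle=True).item()
g=s['image'].mean(2).astype(np.float32)
np.set_printoptions(linewidth=200)
# sample on planes, rows x, cols y
for z in(98,104):
    ys=np.arange(-122,-93.9,1.0); print('z',z,'y',ys.astype(int))
    for x in np.arange(642,680,2.5):
        P=np.array([proj(s,(x,y,z)) for y in ys],np.float32)
        print(x,cv2.remap(g,P[:,:1],P[:,1:],cv2.INTER_LINEAR)[:,0].astype(int))
```

```text
z 98 y [-122 -121 -120 -119 -118 -117 -116 -115 -114 -113 -112 -111 -110 -109 -108 -107 -106 -105 -104 -103 -102 -101 -100  -99  -98  -97  -96  -95  -94]
642.0 [ 91 105 117 128 133 133 131 127 118 107  94  78  71  67  64  62  62  62  62  61  61  61  61  61  61  62  62  62  62]
644.5 [106 125 139 145 146 146 142 136 127 118 103  89  75  66  64  63  63  62  62  62  61  61  61  61  61  61  60  59  56]
647.0 [131 142 149 151 149 147 145 140 127 113  98  83  75  68  64  62  61  61  61  61  60  60  60  59  58  57  56  55  53]
649.5 [151 152 152 151 150 147 142 136 129 116 101  86  72  65  62  59  56  55  54  55  56  56  55  55  55  55  55  55  54]
652.0 [148 148 149 147 144 142 141 134 123 110  98  82  70  60  53  49  46  44  44  48  51  54  55  55  55  55  55  55  55]
654.5 [114 112 113 115 113 109 107 103  96  80  67  61  56  50  43  39  35  38  43  47  51  52  53  54  55  55  55  56  57]
657.0 [86 83 79 84 84 78 69 70 68 64 59 57 53 48 43 38 35 33 34 38 41 44 45 46 49 53 56 61 65]
659.5 [ 92  93  96 103 107 102  92  82  75  72  68  63  59  52  46  42  40  38  36  33  34  35  36  39  46 
[... 2389 characters left out ...]
143 144 136 129 122 115 110 109 112 113  99  86  72  62  58  55  53  49  45  40]
669.5 [115 117 120 121 121 122 123 124 122 120 118 115 109 101  94  88  85  84  83  80  70  62  58  56  55  53  50  45  41]
672.0 [105 105 105 106 106 105 105 106 106 104 101  97  92  85  80  76  72  65  63  63  61  59  58  59  57  55  52  47  41]
674.5 [103 103 103 103 103 103 103 103 102 101 100  99  95  91  88  87  84  80  76  73  73  72  72  72  71  69  68  68  67]
677.0 [104 104 104 104 104 103 103 103 103 103 102 102 102 102 101  99  98  97  94  94  94  96  94  94  94  95  93  94  96]
679.5 [103 103 103 103 103 103 103 103 103 103 103 103 103 103 103 103 103 103 103 103 103 103 103 103 103 104 103 103 103]
```

{"op": "jog_arm", "data": {"steps": [{"twist": [0,0,0],"linear": [0,0.0006,0],"fingers": 1},{"twist": [0,0,0],"linear": [0,0.0006,0],"fingers": 1},{"twist": [0,0,0],"linear": [0,0,0],"fingers": 1},{"twist": [0,0,0],"linear": [0,0,0],"fingers": 1},{"twist": [0,0,0],"linear": [0,0,0],"fingers": 1}]}}

```text
time_s: 13.57
position: [610.8, -108.9, 141.8]
orientation: [3.14, -0.023, 0.001]
wrist_force: [0.0, -6.9, 5.9]
finger_gap: 13.2
grip_force: 59.4
```

Run:
```python
from h import *
s=snap('side'); np.save('side9.npy',s,allow_pickle=True)
a,b,d=[np.load(f'side{i}.npy',allow_pickle=True).item()['image'] for i in(0,7,9)]
f=lambda im,x,y,w,h,i=cv2.INTER_CUBIC:cv2.resize(np.clip(im[y:y+h,x:x+w][:,:,::-1].astype(int)*1.6,0,255).astype(np.uint8),(400,300),interpolation=i)
cv2.imwrite('pics/c9.png',np.vstack([np.hstack([f(a,352,102,64,48),f(b,352,102,64,48)]),np.hstack([f(d,352,102,64,48),f(d,356,112,32,24)])]))
print(sense()['position'])
for p in((650,-136,98),(655,-108,98),(648,-108,98),(590,-116,120),(590,-88,120),(630,-116,120),(630,-88,120)): print(p,proj(s,p).round(1))
```

```text
[ 610.81304392 -108.94574571  141.76246209]
(650, -136, 98) [379.8 120.2]
(655, -108, 98) [370.8 126.4]
(648, -108, 98) [373.7 127.7]
(590, -116, 120) [401.8 127.6]
(590, -88, 120) [394.9 135.2]
(630, -116, 120) [384.2 120.3]
(630, -88, 120) [377.1 127.7]
```

View pics/c9.png

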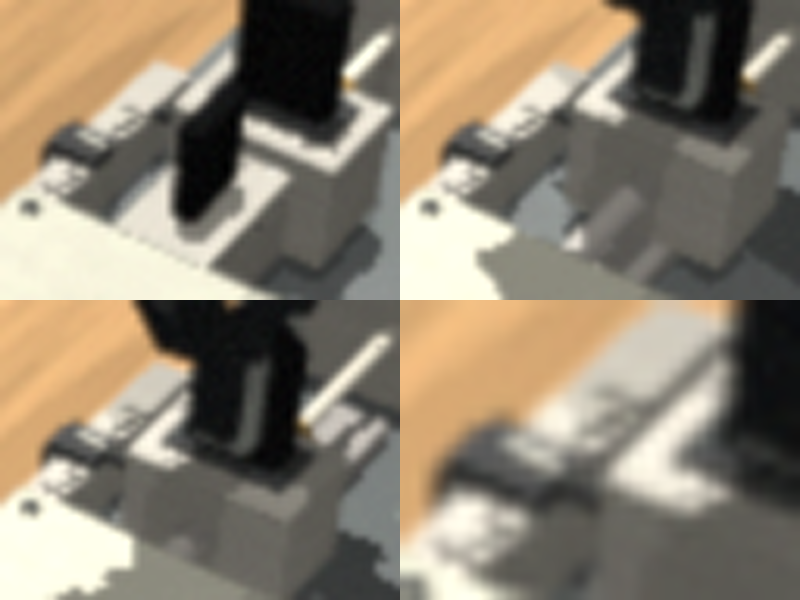

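The panels compare the saddle and carriage at home (top left), just gripped (top right) and pulled (bottom). The carriage's rear corner goes from crop (172,103) to (173,105) on gripping. It then goes to (127,150) on the pull, which is about 28 mm. The pointer itself is hidden behind the carriage. I quantify the shift made by gripping.

Run:
```python
from h import *
S=[np.load(f'side{i}.npy',allow_pickle=True).item() for i in(0,7,8,9)]
base=None
for s in S:
    im=s['image'].astype(int); sub=im[90:140,385:425] if base is None else im[90:140,385:425]
    sub=im[90:150,375:425]; w=np.clip(sub[:,:,0]-sub[:,:,2]-40,0,None).astype(float)
    sat=w*(sub.max(2)>60)
    r,c=np.indices(w.shape); 
    print('orange',sat.sum(),(c*sat).sum()/sat.sum()+375,(r*sat).sum()/sat.sum()+90)
# rear top +x corner: edges of carriage -- vertical profile of rear-bottom -x edge: column positions of contrast along row
for s,off in zip(S,((0,0),(0,0),(-7,7),(-7,7))):
    g=s['image'].mean(2).astype(int)
    print([list(g[138+off[1]+k,394+off[0]:414+off[0]]) for k in(0,2)])
    P=[(384.2+off[0],120.3+off[1])]
    print('   top-edge', [list(g[112+off[1]:128+off[1],c+off[0]]) for c in(382,384)])
```

```text
orange 8584.0 383.37593196644923 98.5962255358807
orange 5161.0 379.3904282115869 102.10656849447781
orange 585.0 377.05128205128204 102.72478632478632
orange 493.0 376.46653144016227 100.39553752535497
[[np.int64(50), np.int64(50), np.int64(50), np.int64(53), np.int64(58), np.int64(59), np.int64(59), np.int64(58), np.int64(59), np.int64(59), np.int64(54), np.int64(54), np.int64(52), np.int64(51), np.int64(45), np.int64(38), np.int64(45), np.int64(72), np.int64(85), np.int64(88)], [np.int64(51), np.int64(49), np.int64(51), np.int64(55), np.int64(58), np.int64(60), np.int64(59), np.int64(60), np.int64(59), np.int64(59), np.int64(55), np.int64(52), np.int64(48), np.int64(37), np.int64(37), np.int64(43), np.int64(46), np.int64(47), np.int64(55), np.int64(81)]]
   top-edge [[np.int64(111), np.int64(104), np.int64(105), np.int64(99), np.int64(129), np.int64(140), np.int64(136), np.int64(111), np.int64(50), np.int64(20), np.int64(12), np.int64(11), np.int64(4), np.int64(7), np.int64(5), np.int64(4)], [np.int64(95), np.int64(101), np.int64(124), np.int64(140), np.int64(140), np.int64(128), 
[... 2565 characters left out ...]
.int64(67), np.int64(64), np.int64(64), np.int64(64), np.int64(63), np.int64(63), np.int64(59), np.int64(56), np.int64(54), np.int64(47), np.int64(38), np.int64(36), np.int64(36), np.int64(36), np.int64(36), np.int64(36)]]
   top-edge [[np.int64(115), np.int64(79), np.int64(76), np.int64(98), np.int64(139), np.int64(151), np.int64(151), np.int64(144), np.int64(114), np.int64(70), np.int64(62), np.int64(63), np.int64(61), np.int64(60), np.int64(58), np.int64(58)], [np.int64(81), np.int64(96), np.int64(136), np.int64(149), np.int64(144), np.int64(130), np.int64(134), np.int64(148), np.int64(138), np.int64(96), np.int64(63), np.int64(58), np.int64(58), np.int64(56), np.int64(55), np.int64(56)]]
```

```bash
python3 -c "
from h import *
print(sense()['position'],sense()['qd'].round(4),manip.job_done())"
```

```text
the job is handed in; nothing more can be done
[ 610.81304392 -108.94574571  141.76246209] [ 0.0009 -0.0012  0.0002  0.0002  0.0021 -0.0004] None
```

I handed the job in with the lock standing upright in the tray and the arm still holding the carriage at about 28 mm of pull. That matches the measured index line to within about 1 mm, but the cameras could not see the pointer at the end to confirm it.

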